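# Put the dissecting tools away in the shadow tray under the blade guard

### The arm

A 6-joint arm with a two-finger parallel gripper is mounted at the origin on the work surface. World frame = base frame: x ahead of the robot, y to its left, z up, the work surface at z = 0. Lengths are in m, angles in degrees, forces in N, time in s.
With the tool pointing down it reaches from about 0.25 to 0.725 m from the base axis. Payload 9.7 kg.
Tool frame: the origin (TCP) lies midway between the tips of the shut fingers; the grasp point (between the pads) lies 19 mm behind it; z points along the fingers, y is the line along which they close (so a half turn about z gives the same grasp; the last joint's range is limited). The gripper opens to 85 mm and grips with 20 to 120 N. Pads are 22 mm wide; open, the fingers measure 114 mm over their backs; the gripper's body (76 mm by 85 mm) begins 54 mm behind the grasp point. The pads swing forward as they close: fully open they stand 13 mm farther back than shut.
Start: joints at [77.349, 4.979, 10.078, 95.1, 0, 90], TCP at [0.12, 0.537, 0.231] pointing down, gripper open.
Joint ranges: [-179.16, 179.16], [-48.56, 103.87], [-65.8, 70.77], [-126.05, 130.52], [-82.76, 87.17], [-180, 180]. Speed limits (degrees/s): [127.2, 127.2, 147.25, 180, 180, 180].

### API

Orientations are given as [roll, pitch, yaw] about the fixed x, y, z axes, in that order (R = Rz(yaw) Ry(pitch) Rx(roll)).
In Python, from workcell import bot gives the robot as it stands.
- The arm moves only by the shell command python3 -m crank 'ROWS' [FORCE]. ROWS is JSON, a list of rows, each an object with "gripper": the finger opening in mm, from 0 to 85.4; "travel": the shift along the tool's x, y, z in mm, a list of three; "twist": the turn, a rotation vector about the tool's x, y, z in rad, a list of three. In form: [{"gripper": gripper, "travel": [tx, ty, tz], "twist": [rx, ry, rz]}, ...]. A call has 1 to 12 rows; each row shifts and turns the commanded pose from where the row before left it, along the tool's axes as they then stand; what a row does not reach is not made up. A row lasts 1/8 s, in which the tool goes at most 62.5 mm and 10.7 degrees, less where a joint would pass 70% of its speed; a pose out of reach is approached as far as the arm can. A call is refused whole if a number of a shift passes 62.5 or a number of a turn 0.188, either way. A call with a gripper value outside its range is refused whole. The fingers move at their own pace and stop on an object; FORCE is the grip in N (left out, the last holds). Time passes only in rows, so rows that do not move let the fingers close. It gives the time, the measured TCP pose, the force, the opening and the grip force at its end, in the units of the state.
- bot.get_obs(): the state, without advancing time (a new reading comes with each control period).
- bot.camera(name): name is "side" or "top"; returns the picture (480x640x3 uint8, red, green, blue); there is no depth.
- bot.calibration(name): a dict with "vfov" (degrees; the focal length in pixels is half the picture's height over the tangent of half this angle, whatever the lens; pixels are square), "cx", "cy" (the principal point, pixels), "camera_from_world" (4x4, takes a point from world to camera coordinates). Camera axes: x right, y down, z forward; pixel columns grow to the right and rows downward; lengths in m; the calibration is good to about 2 mm. A picture is of the moment at which its call begins. calibration takes no time and is no camera call.
- bot.job_done(): hands the job in; it is judged then, once.
The state is a dict: "time": time; "q": joint angles; "qd": joint speeds; "joint_efforts": joint torques, N m; "ee_pos": TCP position; "tcp_rot": TCP orientation; "wrist_force": force on the tool from outside, world axes, zero at the start; "torque": the same for the moment, N m; "opening": finger opening in m; "grasp_force": force on a finger pad.
Only numpy, scipy, OpenCV 4.12 (cv2) and the standard library are available. Lean on these libraries where they do the work, as an engineer would, in place of code of your own. Each camera call takes 0.05 s, during which the arm holds its last target. There are 200 camera calls.

### The job

Tidy the dissecting tools beside the microscope: slide the tray's clear guard back until it is fully open, get the red-handled section lifter and the blue-handled scraper each lying flat and fully home in its own cut-out pocket, then slide the guard fully across over the two blades. The lifter already lies on the tray, so it can simply be pushed along the fence until it drops in. Leave the specimen pot, the petri dish and the slide box where they are.

Things in the scene. Friction and masses are not known exactly. Their poses are not given: they have to be found in the camera images.
- tray: Fixed shadow tray, level on the bench, grey deck with two yellow-floored pockets. Origin on the bench under tray x=0, y=0; y is its long axis. Spans x -100..100, y -185..125 mm; deck top z=20, pocket floors z=12 mm. Both tools lie in it with blades towards +y, undersides down. A clear guard slides along its +y part.
- fence (a point): Top edge, in the middle, of the straight black fence on the deck's far (+x) side. Axes as the tray's. Fence face looks to -x at tray x=85 mm, from y=-185 to 22 mm, top z=32 mm (12 above the deck). The lifter pushed flush against it stays up on the deck while short (to -y) of its pocket, and drops in by itself when slid on to +y.
- lifter_home (a point): Point on the lifter pocket's floor (tray x=74.5, y=0, z=12 mm) where the lifter's origin belongs; axes as the tray's. Pocket: handle slot tray x 64..85, y -72..72 mm, in line with the fence's face, widened to x 44..85 for y 28..72 mm for the blade. Play in all 3 mm across, 4 mm along.
- scraper_home (a point): Point on the scraper pocket's floor (tray x=-65, y=15, z=12 mm) where the scraper's origin belongs; axes as the tray's. Pocket: handle slot tray x -75..-55, y -42..72 mm, widened to x -88..-42 for y 28..72 mm for the blade. Play in all 4 mm across, 4 mm along.
- guard (a joint): Clear plate with orange sides and tab, right across the tray, 42 mm wide along tray y, plate z 23..27 mm. Metres: 0 = fully open (parked over tray y 78..120 mm), grows as it slides to tray -y; 0.044 = fully shut on its stop (over y 34..76 mm, both blades). Starts part shut, stays where left, slides with about 2 N.
- guard_tab (a point): Top centre of the guard's upright orange tab, to push either way: 60 mm long along tray x, 8 mm thick along tray y, z 27..47 mm over the bench. It is at tray x=0, y = 99 mm minus the joint value (as mm).
- lifter: Loose section lifter, about 50 g, starts skewed on the deck between the pockets. Red handle 100x18x10 mm (x -70..30, y -9..9), steel blade 40x38x4 mm (x 30..70, y -9..29). Origin: underside, handle's middle line, middle of the 140 mm length (balance near x=8); x points to the blade. Its straight -y edge goes to the fence. At home x is along tray +y, handle 2 mm above deck.
- scraper: Loose T-shaped slide scraper, about 50 g, flat on the bench beside the tray. Blue handle 70x16x12 mm (x -55..15), steel blade 40x42x5 mm (x 15..55). Origin: underside, middle line, middle of the 110 mm length (balance near x=4 mm); x points to the blade. At home x is along tray +y, handle 4 mm above the deck.
- jar: Bystander: specimen pot with red lid, 46 mm across, 46 mm tall, loose on the bench. Origin: centre of its underside.
- petri: Bystander: petri dish, 94 mm across, 15 mm tall, loose on the bench. Origin: centre of its underside.
- slide_box: Bystander: green and white slide box, 80 x 100 x 34 mm, loose on the bench beyond the tray. Origin: centre of its underside.
Things that resemble listed ones, but are neither listed nor needed, are in the scene too. What is meant by the scraper is not orange, and is the smaller of those in its own colour. Several things have the shape of the lifter; the one meant has the colours described above.

How it is judged:
By the outcome, as a careful person would: the job done as asked, in the order asked, and still so for the second after the job is handed in, with the robot touching nothing.
It also fails if it takes over 72 s, if anything falls off the work surface, if the arm or the gripper's body presses on something with over 40 N, if the wrist force passes 120 N, or if a joint passes its speed limit or range.

## Working session

There is one attempt and no reset: what is moved stays moved. The work goes in short steps, Python scripts to look and compute and a shell command to move; the robot and the scene stay as the last step left them, time stands still between calls to the robot, and variables do not carry over. Pictures are saved under pics/ and viewed, at most 10 in all, crops included, and the job is handed in when it is done.

```bash
mkdir -p pics; ls
python3 - <<'E'
from workcell import bot
import cv2
for n in("top","side"):
    cv2.imwrite(f"pics/{n}0.png",bot.camera(n)[:,:,::-1]); c=bot.calibration(n); print(c)
o=bot.get_obs(); print(o["ee_pos"],o["tcp_rot"],o["opening"],o["time"])
E
```

```text
pics
{'vfov': 55.58534991428111, 'cx': 313.84698564747964, 'cy': 238.40413486097052, 'camera_from_world': array([[-2.75954856e-02, -9.99580018e-01,  8.84745426e-03,
        -7.65388193e-04],
       [-9.83257747e-01,  2.55479438e-02, -1.80420358e-01,
         5.58823256e-01],
       [ 1.80118550e-01, -1.36781153e-02, -9.83549804e-01,
         9.12156396e-01],
       [ 0.00000000e+00,  0.00000000e+00,  0.00000000e+00,
         1.00000000e+00]])}
{'vfov': 48.88887142696967, 'cx': 313.69490350415475, 'cy': 233.34754356325286, 'camera_from_world': array([[ 0.65997756, -0.75115677, -0.01389732, -0.36220178],
       [-0.49427486, -0.42019779, -0.7610034 ,  0.30118472],
       [ 0.56579323,  0.50911426, -0.64859902,  1.07287166],
       [ 0.        ,  0.        ,  0.        ,  1.        ]])}
[0.12039543 0.53644281 0.23063593] [-1.79929271e+02 -3.51865690e-04  1.67350465e+02] 0.08564411297771601 0.1
```

View pics/top0.png

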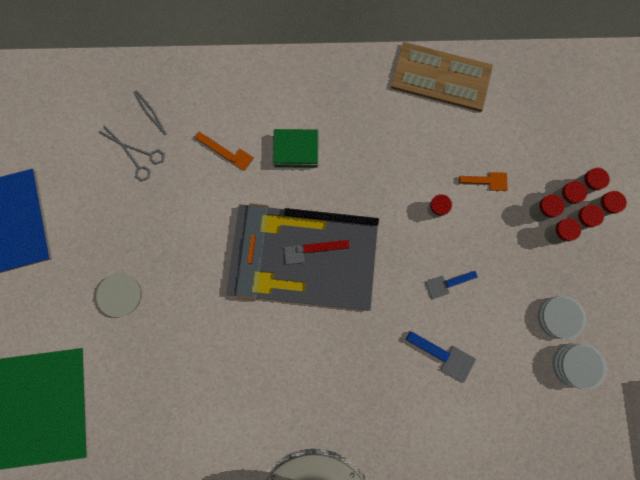

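View pics/side0.png

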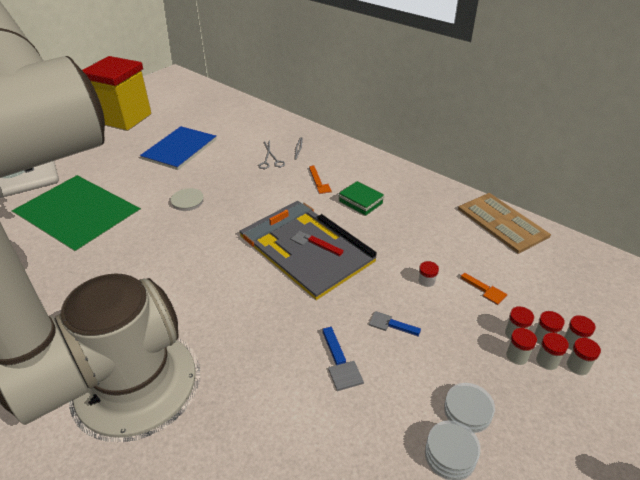

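Top view: tray is centred at about (305,258), guard tab at (251,250), and the red lifter at (322,247). The pot is at (441,205), petri dish at (118,295) and slide box at (296,148).
Scraper candidates: blue small (452,284), blue large (440,357), orange (225,150) and orange (485,181). I choose blue small at (452,284). The only red lifter shape is on the tray.

```bash
cat > h.py <<'E'
import numpy as np, cv2
from workcell import bot
def cal(n):
    c=bot.calibration(n); f=240/np.tan(np.radians(c["vfov"]/2))
    return f,c["cx"],c["cy"],np.array(c["camera_from_world"])
def proj(n,P):
    f,cx,cy,T=cal(n); p=np.atleast_2d(P)@T[:3,:3].T+T[:3,3]
    return np.c_[f*p[:,0]/p[:,2]+cx,f*p[:,1]/p[:,2]+cy]
def unproj(n,uv,z):
    f,cx,cy,T=cal(n); uv=np.atleast_2d(uv); R=T[:3,:3]
    d=np.c_[(uv[:,0]-cx)/f,(uv[:,1]-cy)/f,np.ones(len(uv))]@R; o=-R.T@T[:3,3]
    return o+d*((z-o[2])/d[:,2])[:,None]
def crop(n,box,k,name,img=None):
    im=bot.camera(n) if img is None else img
    x0,y0,x1,y1=box; cv2.imwrite(name,cv2.resize(im[y0:y1,x0:x1,::-1],None,fx=k,fy=k,interpolation=cv2.INTER_CUBIC))
    return im
E
python3 - <<'E'
from h import *
im=cv2.imread("pics/top0.png")[:,:,::-1]
a=crop("top",(220,195,385,320),4,"pics/_a.png",im); 
crop("top",(415,260,490,310),4,"pics/_b.png",im)
A=cv2.imread("pics/_a.png");B=cv2.imread("pics/_b.png")
c=np.zeros((600,700,3),np.uint8); c[:500,:660]=A; 
c[400:600,400:700]=B; cv2.imwrite("pics/c1.png",c)
hsv=cv2.cvtColor(im,cv2.COLOR_RGB2HSV)
for nm,lo,hi,(x0,y0,x1,y1),z in [("red",(0,180,90),(4,255,255),(280,225,360,265),.030),("red2",(172,180,90),(180,255,255),(280,225,360,265),.03),("blue",(105,150,60),(130,255,255),(415,260,490,310),.012)]:
    m=np.zeros((480,640),np.uint8); m[y0:y1,x0:x1]=cv2.inRange(hsv,lo,hi)[y0:y1,x0:x1]
    p=np.argwhere(m)[:,::-1].astype(np.float32)
    if len(p)<10: continue
    w=unproj("top",p,z)[:,:2].astype(np.float32)*1000; r=cv2.minAreaRect(w); print(nm,len(p),r,cv2.boxPoints(r).round(1).tolist())
E
```

```text
red 288 ((545.60107421875, -41.06333923339844), (16.586406707763672, 97.25331115722656), 4.709618091583252) [[533.2999877929688, 6.699999809265137], [541.2999877929688, -90.19999694824219], [557.9000244140625, -88.80000305175781], [549.9000244140625, 8.100000381469727]]
red2 54 ((545.4135131835938, -38.63042068481445), (15.00083065032959, 92.01072692871094), 4.29795503616333) [[534.5, 6.699999809265137], [541.4000244140625, -85.0999984741211], [556.2999877929688, -83.9000015258789], [549.4000244140625, 7.800000190734863]]
blue 199 ((468.5779724121094, -333.660400390625), (13.514449119567871, 68.3680648803711), 16.551788330078125) [[452.3999938964844, -302.79998779296875], [471.79998779296875, -368.3999938964844], [484.79998779296875, -364.5], [465.29998779296875, -299.0]]
```

View pics/c1.png

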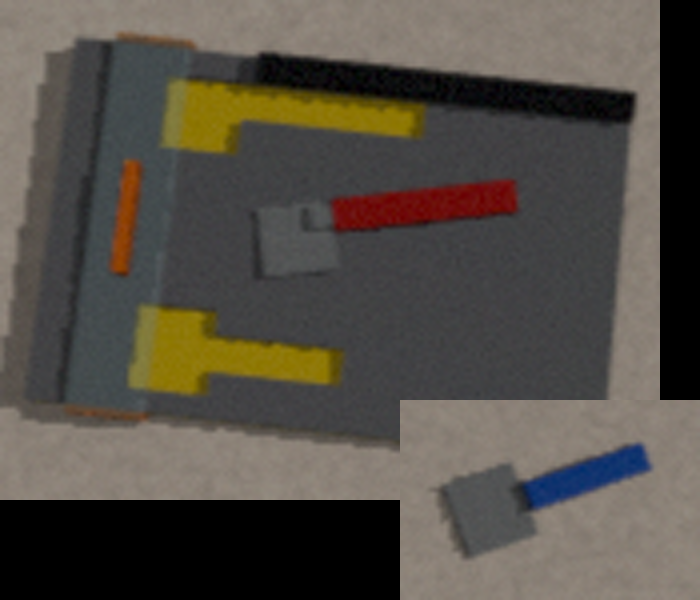

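```bash
cat > fit.py <<'E'
from h import *
from scipy.optimize import least_squares
px=lambda l:np.array(l,float)/4+[220-.375,195-.375]
M=np.array([[85,-72,20],[64,-72,20],[-55,-42,20],[-75,-42,20],[44,28,20],[-42,28,20],[-88,28,20],[100,125,20],[-100,125,20]],float)
U=px([[424,104],[424,137],[341,350],[338,384],[238,153],[214,312],[206,395],[76,38],[25,402]])
def tw(p,M):
    c,s=np.cos(p[2]),np.sin(p[2]); M=np.atleast_2d(M)/1000.
    return np.c_[p[0]+c*M[:,0]-s*M[:,1],p[1]+s*M[:,0]+c*M[:,1],M[:,2]]
r=least_squares(lambda p:(proj("top",tw(p,M))-U).ravel(),[.53,0,0],loss="soft_l1")
p=r.x; print("tray",p[:2],np.degrees(p[2])); print((proj("top",tw(p,M))-U).round(1).tolist())
def inv(p,W):
    c,s=np.cos(p[2]),np.sin(p[2]); d=np.atleast_2d(W)[:,:2]-p[:2]
    return np.c_[c*d[:,0]+s*d[:,1],-s*d[:,0]+c*d[:,1]]*1000
print("tab",inv(p,unproj("top",px([[133,162],[120,274]]),.047)))
print("guard -y edge",inv(p,unproj("top",px([[183,80],[155,350]]),.027)))
np.save("tray.npy",p)
# lifter: handle end mid & direction (tray)
print("lifter handle corners",inv(p,unproj("top",px([[516,181],[518,213],[335,231],[332,200]]),.030)).round(1).tolist())
print("lifter blade",inv(p,unproj("top",px([[338,270],[262,277],[255,211]]),.024)).round(1).tolist())
q=lambda l:(np.array(l,float)-[400,400])/4+[415-.375,260-.375]
print("scr handle W",unproj("top",q([[643,444],[651,468],[531,509],[524,486]]),.012)[:,:2].round(4).tolist())
print("scr blade W",unproj("top",q([[513,464],[535,535],[467,558],[443,487]]),.005)[:,:2].round(4).tolist())
E
python3 fit.py
```

```text
tray [0.53004687 0.03861764] -7.76994900725128
[[0.5, -0.5], [-0.5, 0.5], [0.6, -0.2], [0.3, 0.6], [-0.5, 0.5], [0.7, -0.3], [0.0, 0.3], [-0.4, -0.2], [-0.6, -0.7]]
tab [[ 29.21502255  79.52283408]
 [-30.88035157  78.41013595]]
guard -y edge [[ 80.9751983   61.33945986]
 [-66.95810508  57.42356652]]
lifter handle corners [[44.5, -124.8], [27.2, -127.6], [6.7, -30.7], [23.3, -27.2]]
lifter blade [[-13.4, -34.5], [-21.6, 5.7], [13.7, 13.8]]
scr handle W [[0.4852, -0.3664], [0.472, -0.3695], [0.4516, -0.3023], [0.4641, -0.2995]]
scr blade W [[0.4768, -0.2966], [0.4379, -0.3055], [0.4265, -0.2675], [0.4653, -0.2573]]
```

Sub-pixel fit: the tray is at (0.530, 0.0386), yaw -7.8°. The guard joint is at about 20 mm. The lifter is skewed by 12°. The scraper heading is about 106.6°, and its handle and blade sizes match the description. I'm moving now: yaw to 82.2° (tool x = tray +y, tool y = tray +x), gripper shut.

```bash
cat > st.py <<'E'
from h import *
o=bot.get_obs(); p=np.load("tray.npy"); c,s=np.cos(p[2]),np.sin(p[2]); d=np.array(o["ee_pos"][:2])-p[:2]
print("TRAY x %.1f y %.1f z %.1f yaw_w %.2f rel %.2f t %.2f open %.1f grip %.1f F %s"%((c*d[0]+s*d[1])*1e3,(-s*d[0]+c*d[1])*1e3,o["ee_pos"][2]*1e3,o["tcp_rot"][2],o["tcp_rot"][2]-82.23,o["time"],o["opening"]*1e3,o["grasp_force"],np.round(o["wrist_force"],1)),"W",np.round(o["ee_pos"],4))
E
python3 -m crank '[{"gripper":0,"travel":[0,0,0],"twist":[0,0,0.186]},{"gripper":0,"travel":[0,0,0],"twist":[0,0,0.186]},{"gripper":0,"travel":[0,0,0],"twist":[0,0,0.186]},{"gripper":0,"travel":[0,0,0],"twist":[0,0,0.186]},{"gripper":0,"travel":[0,0,0],"twist":[0,0,0.186]},{"gripper":0,"travel":[0,0,0],"twist":[0,0,0.186]},{"gripper":0,"travel":[0,0,0],"twist":[0,0,0.186]},{"gripper":0,"travel":[0,0,0],"twist":[0,0,0.184]}]'; python3 st.py
python3 -m crank '[{"gripper":0,"travel":[-32,39.5,9],"twist":[0,0,0]},{"gripper":0,"travel":[-32,39.5,9],"twist":[0,0,0]},{"gripper":0,"travel":[-32,39.5,9],"twist":[0,0,0]},{"gripper":0,"travel":[-32,39.5,9],"twist":[0,0,0]},{"gripper":0,"travel":[-32,39.5,9],"twist":[0,0,0]},{"gripper":0,"travel":[-32,39.5,9],"twist":[0,0,0]},{"gripper":0,"travel":[-32,39.5,9],"twist":[0,0,0]},{"gripper":0,"travel":[-32,39.5,9],"twist":[0,0,0]},{"gripper":0,"travel":[-32,39.5,9],"twist":[0,0,0]},{"gripper":0,"travel":[-32,39.5,9],"twist":[0,0,0]},{"gripper":0,"travel":[-32,39.5,9],"twist":[0,0,0]},{"gripper":0,"travel":[-32,39.5,9],"twist":[0,0,0]}]'; python3 st.py
```

```text
time: 1.1
ee_pos: [0.1204, 0.5365, 0.2309]
tcp_rot: [-180.0, 0.0, 81.9]
wrist_force: [0.3, -0.9, 0.1]
opening: 0.0
grasp_force: 0.0
TRAY x -473.2 y 438.0 z 230.9 yaw_w 81.86 rel -0.37 t 1.10 open 0.0 grip 0.0 F [ 0.3 -0.9  0.1] W [0.1204 0.5365 0.2309]
time: 2.6
ee_pos: [0.5388, 0.0904, 0.1227]
tcp_rot: [-180.0, 0.0, 82.2]
wrist_force: [1.1, 0.4, -1.0]
opening: 0.0
grasp_force: 0.0
TRAY x 1.7 y 52.5 z 122.7 yaw_w 82.20 rel -0.03 t 2.60 open 0.0 grip 0.0 F [ 1.1  0.4 -1. ] W [0.5388 0.0904 0.1227]
```

```bash
python3 -m crank '[{"gripper":0,"travel":[0,0,45],"twist":[0,0,0]},{"gripper":0,"travel":[0,0,40],"twist":[0,0,0]},{"gripper":0,"travel":[0,0,3],"twist":[0,0,0]},{"gripper":0,"travel":[9,0,0],"twist":[0,0,0]},{"gripper":0,"travel":[7,0,0],"twist":[0,0,0]},{"gripper":0,"travel":[5,0,0],"twist":[0,0,0]},{"gripper":0,"travel":[5,0,0],"twist":[0,0,0]},{"gripper":0,"travel":[2,0,0],"twist":[0,0,0]},{"gripper":0,"travel":[1,0,0],"twist":[0,0,0]}]'; python3 st.py
```

```text
time: 3.72
ee_pos: [0.542, 0.1208, 0.0354]
tcp_rot: [180.0, 0.0, 82.2]
wrist_force: [-1.1, -1.9, 0.8]
opening: -0.0002
grasp_force: 0.8
TRAY x 0.7 y 83.0 z 35.4 yaw_w 82.22 rel -0.01 t 3.73 open -0.2 grip 0.8 F [-1.1 -1.9  0.8] W [0.542  0.1208 0.0354]
```

```bash
python3 -m crank '[{"gripper":0,"travel":[1,0,0],"twist":[0,0,0]},{"gripper":0,"travel":[1,0,0],"twist":[0,0,0]}]'|grep force; python3 -m crank '[{"gripper":0,"travel":[1,0,0],"twist":[0,0,0]},{"gripper":0,"travel":[1,0,0],"twist":[0,0,0]}]'|grep force;python3 st.py;  python3 -m crank '[{"gripper":0,"travel":[1,0,0],"twist":[0,0,0]},{"gripper":0,"travel":[1,0,0],"twist":[0,0,0]}]'; python3 st.py
```

```text
wrist_force: [-2.3, -10.8, 3.6]
grasp_force: 5.2
wrist_force: [-2.2, -19.9, 5.7]
grasp_force: 10.3
TRAY x 0.6 y 83.9 z 35.2 yaw_w 82.08 rel -0.15 t 4.22 open 0.1 grip 10.3 F [ -2.2 -19.9   5.7] W [0.542  0.1217 0.0352]
time: 4.47
ee_pos: [0.542, 0.1218, 0.0352]
tcp_rot: [-180.0, 0.6, 82.0]
wrist_force: [-4.6, -29.8, 8.2]
opening: -0.0001
grasp_force: 15.3
TRAY x 0.6 y 84.1 z 35.2 yaw_w 82.01 rel -0.22 t 4.47 open -0.1 grip 15.3 F [ -4.6 -29.8   8.2] W [0.542  0.1218 0.0352]
```

Guard is on its open stop: 30 N and no more motion. Next I back off, go over the lifter handle and turn 12°.

```bash
python3 -m crank '[{"gripper":0,"travel":[-15,0,0],"twist":[0,0,0]},{"gripper":0,"travel":[0,0,-50],"twist":[0,0,0]},{"gripper":45,"travel":[-44,6.5,0],"twist":[0,0,0]},{"gripper":45,"travel":[-44,6.5,0],"twist":[0,0,0]},{"gripper":45,"travel":[-40,6.5,0],"twist":[0,0,0]},{"gripper":45,"travel":[0,0,0],"twist":[0,0,-0.106]},{"gripper":45,"travel":[0,0,0],"twist":[0,0,-0.106]},{"gripper":45,"travel":[0,0,0],"twist":[0,0,0]}]' 40; python3 st.py
python3 - <<'E'
from h import *
im=crop("top",(220,195,385,320),4,"pics/c2.png")
E
```

```text
time: 5.48
ee_pos: [0.5426, -0.0178, 0.0851]
tcp_rot: [-180.0, -0.0, 94.3]
wrist_force: [0.3, 0.2, -1.1]
opening: 0.0447
grasp_force: 0.0
TRAY x 20.0 y -54.2 z 85.1 yaw_w 94.30 rel 12.07 t 5.47 open 44.7 grip 0.0 F [ 0.3  0.2 -1.1] W [ 0.5426 -0.0178  0.0851]
```

View pics/c2.png

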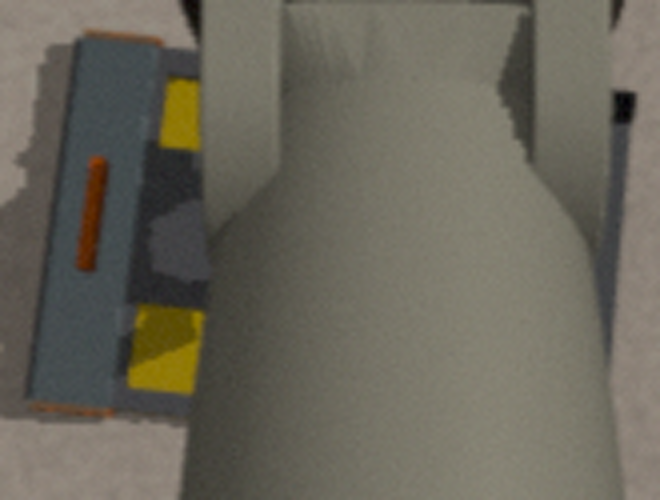

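The guard is fully open: its edge is at the pockets' +y ends. A grey patch at crop (180,240) is either light between shadows or the blade. I'll check the side view.

Run:
```python
from h import *
im=crop("side",(225,190,385,310),4,"pics/c3.png")
```

```text
(no output)
```

View pics/c3.png

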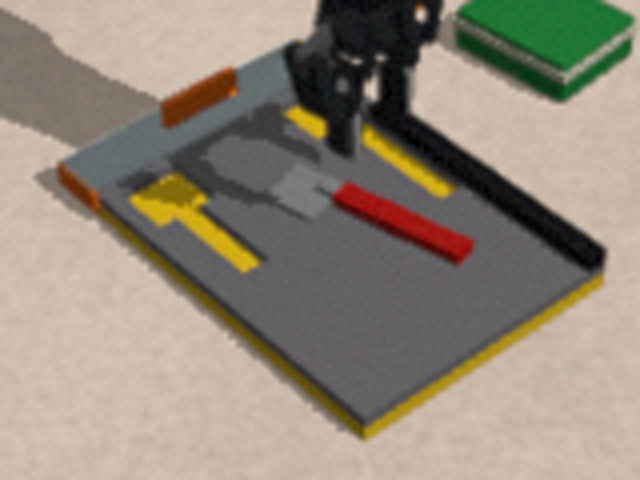

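It's only a lit patch and the lifter is unmoved. I'll descend and grip the handle.

```bash
python3 -m crank '[{"gripper":45,"travel":[0,0,40],"twist":[0,0,0]},{"gripper":45,"travel":[0,0,23],"twist":[0,0,0]},{"gripper":10,"travel":[0,0,0],"twist":[0,0,0]},{"gripper":10,"travel":[0,0,0],"twist":[0,0,0]},{"gripper":10,"travel":[0,0,0],"twist":[0,0,0]},{"gripper":10,"travel":[0,0,0],"twist":[0,0,0]}]' 40; python3 st.py
```

```text
time: 6.32
ee_pos: [0.5429, -0.0177, 0.0227]
tcp_rot: [180.0, 0.0, 94.3]
wrist_force: [0.3, 0.5, -0.2]
opening: 0.0166
grasp_force: 42.0
TRAY x 20.4 y -54.1 z 22.7 yaw_w 94.34 rel 12.11 t 6.33 open 16.6 grip 42.0 F [ 0.3  0.5 -0.2] W [ 0.5429 -0.0177  0.0227]
```

```bash
python3 -m crank '[{"gripper":10,"travel":[0,0,-15],"twist":[0,0,0]},{"gripper":10,"travel":[0,0,-10],"twist":[0,0,0.106]},{"gripper":10,"travel":[0,0,0],"twist":[0,0,0.105]},{"gripper":10,"travel":[-21,16.8,0],"twist":[0,0,0]},{"gripper":10,"travel":[-21,16.8,0],"twist":[0,0,0]},{"gripper":10,"travel":[0,0,0],"twist":[0,0,0]},{"gripper":10,"travel":[0,0,15],"twist":[0,0,0]},{"gripper":10,"travel":[0,0,9.5],"twist":[0,0,0]},{"gripper":10,"travel":[0,0,0],"twist":[0,0,0]}]'; python3 st.py
```

```text
time: 7.45
ee_pos: [0.5696, -0.0632, 0.0219]
tcp_rot: [-179.9, -0.0, 82.3]
wrist_force: [-0.2, 0.3, -0.9]
opening: 0.0165
grasp_force: 44.3
TRAY x 53.0 y -95.5 z 21.9 yaw_w 82.31 rel 0.08 t 7.45 open 16.5 grip 44.3 F [-0.2  0.3 -0.9] W [ 0.5696 -0.0632  0.0219]
```

```bash
python3 -m crank '[{"gripper":28,"travel":[0,0,0],"twist":[0,0,0]},{"gripper":28,"travel":[0,0,0],"twist":[0,0,0]},{"gripper":28,"travel":[0,0,-40],"twist":[0,0,0]},{"gripper":0,"travel":[3,-33,0],"twist":[0,0,0]},{"gripper":0,"travel":[0,0,0],"twist":[0,0,0]},{"gripper":0,"travel":[0,0,38],"twist":[0,0,0]},{"gripper":0,"travel":[0,0,2],"twist":[0,0,0]}]'; python3 st.py
python3 - <<'E'
from h import *
im=crop("side",(225,190,385,310),4,"pics/c4.png")
E
```

```text
time: 8.32
ee_pos: [0.5376, -0.0564, 0.0211]
tcp_rot: [-179.9, 0.0, 82.3]
wrist_force: [0.3, -0.9, 0.1]
opening: 0.0001
grasp_force: 0.0
TRAY x 20.3 y -93.1 z 21.1 yaw_w 82.27 rel 0.04 t 8.32 open 0.1 grip 0.0 F [ 0.3 -0.9  0.1] W [ 0.5376 -0.0564  0.0211]
```

View pics/c4.png

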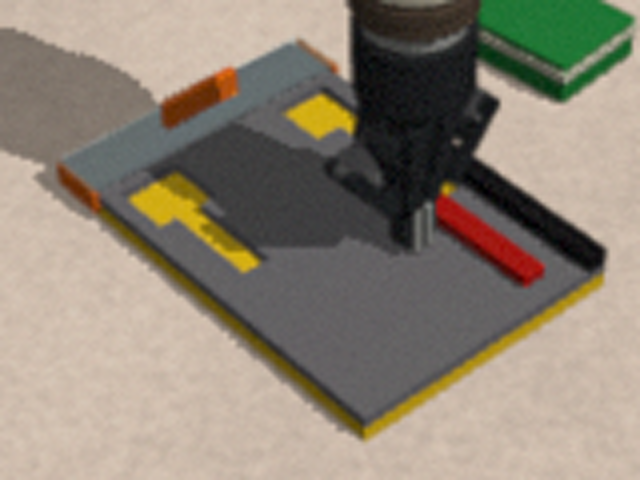

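The lifter is parallel to the fence and just short of it. I'll push it sideways flush.

```bash
python3 -m crank '[{"gripper":0,"travel":[0,6,-2],"twist":[0,0,0]},{"gripper":0,"travel":[0,6,0],"twist":[0,0,0]},{"gripper":0,"travel":[0,5,0],"twist":[0,0,0]},{"gripper":0,"travel":[0,5,0],"twist":[0,0,0]},{"gripper":0,"travel":[0,4,0],"twist":[0,0,0]},{"gripper":0,"travel":[0,3,0],"twist":[0,0,0]}]'; python3 st.py;  python3 -m crank '[{"gripper":0,"travel":[0,1,0],"twist":[0,0,0]},{"gripper":0,"travel":[0,1,0],"twist":[0,0,0]}]'|grep force; python3 -m crank '[{"gripper":0,"travel":[0,1,0],"twist":[0,0,0]},{"gripper":0,"travel":[0,1,0],"twist":[0,0,0]}]'|grep force; python3 st.py
```

```text
time: 9.12
ee_pos: [0.567, -0.0604, 0.0247]
tcp_rot: [-180.0, -0.0, 82.3]
wrist_force: [-0.4, 0.3, 0.0]
opening: -0.0001
grasp_force: 0.2
TRAY x 50.0 y -93.1 z 24.7 yaw_w 82.26 rel 0.03 t 9.12 open -0.1 grip 0.2 F [-0.4  0.3  0. ] W [ 0.567  -0.0604  0.0247]
wrist_force: [-0.1, 0.0, 0.9]
grasp_force: 0.1
wrist_force: [1.0, -0.0, 0.1]
grasp_force: 0.1
TRAY x 53.8 y -93.1 z 24.8 yaw_w 82.26 rel 0.03 t 9.62 open -0.2 grip 0.1 F [ 1.  -0.   0.1] W [ 0.5708 -0.0609  0.0248]
```

```bash
for i in 1; do :; done; python3 -m crank '[{"gripper":0,"travel":[0,1,0],"twist":[0,0,0]},{"gripper":0,"travel":[0,1,0],"twist":[0,0,0]}]'|grep wrist; python3 -m crank '[{"gripper":0,"travel":[0,1,0],"twist":[0,0,0]},{"gripper":0,"travel":[0,1,0],"twist":[0,0,0]}]'|grep wrist;  python3 -m crank '[{"gripper":0,"travel":[0,1,0],"twist":[0,0,0]}]'|grep wrist; python3 st.py
python3 - <<'E'
from h import *
im=crop("side",(265,190,385,280),5,"pics/c5.png")
E
```

```text
wrist_force: [-0.2, -0.2, 0.6]
wrist_force: [-0.7, -0.4, 0.1]
wrist_force: [-0.4, -0.1, 0.5]
TRAY x 58.9 y -93.1 z 24.8 yaw_w 82.26 rel 0.03 t 10.25 open 0.2 grip 0.2 F [-0.4 -0.1  0.5] W [ 0.5758 -0.0616  0.0248]
```

View pics/c5.png

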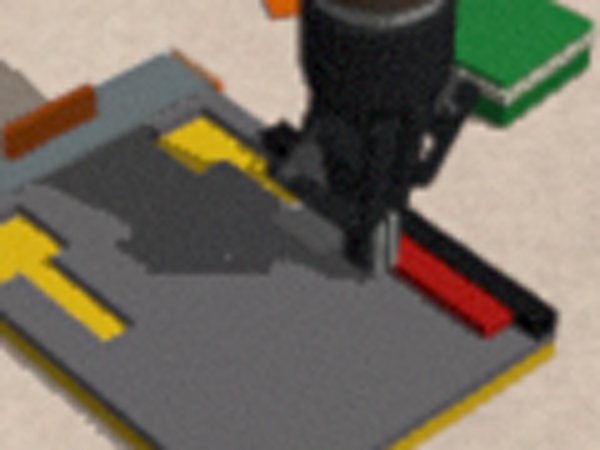

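The handle is almost at the fence and the blade trails parallel behind it. I'll continue until it resists.

```bash
python3 -m crank '[{"gripper":0,"travel":[0,1,0],"twist":[0,0,0]},{"gripper":0,"travel":[0,1,0],"twist":[0,0,0]}]'|grep wrist; python3 -m crank '[{"gripper":0,"travel":[0,1,0],"twist":[0,0,0]}]'|grep wrist;  python3 -m crank '[{"gripper":0,"travel":[0,1,0],"twist":[0,0,0]}]'|grep wrist; python3 -m crank '[{"gripper":0,"travel":[0,1,0],"twist":[0,0,0]}]'|grep wrist; python3 -m crank '[{"gripper":0,"travel":[0,1,0],"twist":[0,0,0]}]'|grep wrist; python3 st.py
```

```text
wrist_force: [-6.8, 1.7, 3.2]
wrist_force: [-11.1, 1.1, 6.6]
wrist_force: [-15.6, 2.1, 10.4]
wrist_force: [-19.8, 2.9, 12.8]
wrist_force: [-24.6, 3.2, 16.3]
TRAY x 60.7 y -93.1 z 24.6 yaw_w 82.27 rel 0.04 t 11.05 open 0.2 grip 12.7 F [-24.6   3.2  16.3] W [ 0.5776 -0.0618  0.0246]
```

```bash
python3 -m crank '[{"gripper":0,"travel":[0,-10,0],"twist":[0,0,0]},{"gripper":0,"travel":[0,0,-35],"twist":[0,0,0]},{"gripper":0,"travel":[-50,8,0],"twist":[0,0,0]},{"gripper":0,"travel":[-50,7.5,0],"twist":[0,0,0]},{"gripper":0,"travel":[0,0,0],"twist":[0,0,0]}]' |grep wrist; python3 st.py
python3 - <<'E'
from h import *
im=crop("side",(265,190,385,280),5,"pics/c6.png")
E
```

```text
wrist_force: [-0.6, -0.3, -0.2]
TRAY x 70.7 y -196.0 z 59.8 yaw_w 82.06 rel -0.17 t 11.68 open -0.0 grip 0.0 F [-0.6 -0.3 -0.2] W [ 0.5736 -0.1651  0.0598]
```

View pics/c6.png

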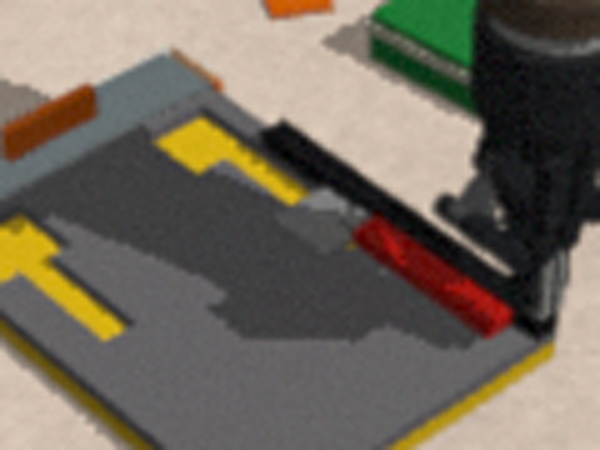

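The lifter is flush with the fence. I'll lower behind its tail and push along +y.

```bash
python3 -m crank '[{"gripper":0,"travel":[0,0.3,30],"twist":[0,0,0]},{"gripper":0,"travel":[0,0,7.5],"twist":[0,0,0]},{"gripper":0,"travel":[9,0,0],"twist":[0,0,0]},{"gripper":0,"travel":[6,0,0],"twist":[0,0,0]},{"gripper":0,"travel":[7,0,0],"twist":[0,0,0]},{"gripper":0,"travel":[8,0,0],"twist":[0,0,0]},{"gripper":0,"travel":[8,0,0],"twist":[0,0,0]},{"gripper":0,"travel":[8,0,0],"twist":[0,0,0]},{"gripper":0,"travel":[8,0,0],"twist":[0,0,0]},{"gripper":0,"travel":[8,0,0],"twist":[0,0,0]},{"gripper":0,"travel":[8,0,0],"twist":[0,0,0]},{"gripper":0,"travel":[8,0,0],"twist":[0,0,0]}]' |grep wrist; python3 st.py
python3 - <<'E'
from h import *
im=crop("side",(265,190,385,280),5,"pics/c7.png")
E
```

```text
wrist_force: [0.1, -1.1, 1.2]
TRAY x 70.6 y -114.6 z 22.3 yaw_w 82.27 rel 0.04 t 13.22 open -0.2 grip 0.2 F [ 0.1 -1.1  1.2] W [ 0.5845 -0.0844  0.0223]
```

View pics/c7.png

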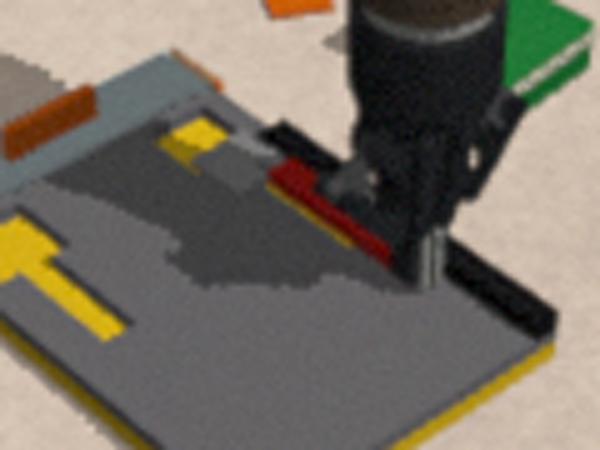

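The lifter slides along the fence, nose near its blade pocket. I have one picture view left, so from here I check numerically.

```bash
python3 -m crank '[{"gripper":0,"travel":[6,0,0],"twist":[0,0,0]},{"gripper":0,"travel":[6,0,0],"twist":[0,0,0]},{"gripper":0,"travel":[6,0,0],"twist":[0,0,0]},{"gripper":0,"travel":[6,0,0],"twist":[0,0,0]},{"gripper":0,"travel":[4,0,0],"twist":[0,0,0]},{"gripper":0,"travel":[3,0,0],"twist":[0,0,0]},{"gripper":0,"travel":[2,0,0],"twist":[0,0,0]},{"gripper":0,"travel":[0,0,0],"twist":[0,0,0]}]' |grep wrist; python3 st.py
cat > red.py <<'E'
from h import *
import sys
exec(open("fit.py").read().split("r=least")[0]); p=np.load("tray.npy")
def inv(p,W):
    c,s=np.cos(p[2]),np.sin(p[2]); d=np.atleast_2d(W)[:,:2]-p[:2]
    return np.c_[c*d[:,0]+s*d[:,1],-s*d[:,0]+c*d[:,1]]*1000
col,z=sys.argv[1],float(sys.argv[2])
for n in ("top","side"):
    hsv=cv2.cvtColor(bot.camera(n),cv2.COLOR_RGB2HSV)
    m=cv2.inRange(hsv,(105,150,40),(130,255,255)) if col=="blue" else cv2.inRange(hsv,(0,180,40),(4,255,255))|cv2.inRange(hsv,(172,180,40),(180,255,255))
    uv=np.argwhere(m)[:,::-1].astype(float)
    if len(uv)==0: print(n,"none"); continue
    t=inv(p,unproj(n,uv,z)); k=(abs(t[:,0])<105)&(t[:,1]>-190)&(t[:,1]<130); t=t[k].astype(np.float32)
    if len(t)<5: print(n,len(t)); continue
    r=cv2.minAreaRect(t); print(n,len(t),np.round(cv2.boxPoints(r),1).tolist())
E
python3 red.py red .022
```

```text
wrist_force: [-0.6, -0.2, 1.1]
TRAY x 70.5 y -82.0 z 22.3 yaw_w 82.27 rel 0.04 t 14.28 open 0.1 grip 0.0 F [-0.6 -0.2  1.1] W [ 0.5889 -0.0522  0.0223]
top 144 [[64.9000015258789, 25.5], [69.30000305175781, -13.899999618530273], [87.0999984741211, -11.899999618530273], [82.80000305175781, 27.399999618530273]]
side 118 [[63.900001525878906, -66.80000305175781], [84.4000015258789, -67.0], [85.4000015258789, 24.299999237060547], [64.9000015258789, 24.600000381469727]]
```

```bash
python3 -m crank '[{"gripper":0,"travel":[-3,0,-40],"twist":[0,0,0]},{"gripper":0,"travel":[0,0,-40],"twist":[0,0,0]},{"gripper":40,"travel":[-46,-14.6,0],"twist":[0,0,0]},{"gripper":40,"travel":[-46.5,-14.6,0],"twist":[0,0,0]},{"gripper":40,"travel":[-46.5,-14.6,0],"twist":[0,0,0]},{"gripper":40,"travel":[-46.5,-14.6,0],"twist":[0,0,0]},{"gripper":40,"travel":[-46.5,-14.6,0],"twist":[0,0,0]},{"gripper":40,"travel":[-46.5,-14.6,0],"twist":[0,0,0]},{"gripper":40,"travel":[0,0,0],"twist":[0,0,-0.142]},{"gripper":40,"travel":[0,0,0],"twist":[0,0,-0.142]},{"gripper":40,"travel":[0,0,0],"twist":[0,0,-0.142]},{"gripper":40,"travel":[0,0,0],"twist":[0,0,0]}]' |grep wrist; python3 st.py; python3 red.py red .022;python3 red.py red .030
```

```text
wrist_force: [0.2, -0.4, -0.2]
TRAY x -17.0 y -363.8 z 102.3 yaw_w 106.60 rel 24.37 t 15.88 open 39.9 grip 0.0 F [ 0.2 -0.4 -0.2] W [ 0.4641 -0.3195  0.1023]
top 361 [[66.9000015258789, 27.399999618530273], [67.19999694824219, -71.0], [85.4000015258789, -71.0], [85.19999694824219, 27.5]]
side 185 [[64.4000015258789, -72.5], [85.5999984741211, -72.69999694824219], [86.5999984741211, 25.5], [65.4000015258789, 25.799999237060547]]
top 356 [[64.80000305175781, -70.5999984741211], [83.19999694824219, -70.80000305175781], [84.0999984741211, 26.100000381469727], [65.80000305175781, 26.299999237060547]]
side 184 [[58.5, -79.19999694824219], [79.0999984741211, -79.4000015258789], [80.0999984741211, 18.0], [59.5, 18.200000762939453]]
```

Both cameras agree at z=22 mm: the lifter has dropped into its pocket, straight, with its tail at about y=-71. Now I'll grip the scraper.

```bash
python3 -m crank '[{"gripper":40,"travel":[0,0,50],"twist":[0,0,0]},{"gripper":40,"travel":[0,0,35],"twist":[0,0,0]},{"gripper":40,"travel":[0,0,10],"twist":[0,0,0]},{"gripper":8,"travel":[0,0,0],"twist":[0,0,0]},{"gripper":8,"travel":[0,0,0],"twist":[0,0,0]},{"gripper":8,"travel":[0,0,0],"twist":[0,0,0]},{"gripper":8,"travel":[0,0,0],"twist":[0,0,0]}]' 50|grep force; python3 st.py; python3 -m crank '[{"gripper":8,"travel":[0,0,-40],"twist":[0,0,0]},{"gripper":8,"travel":[0,0,-40],"twist":[0,0,0]},{"gripper":8,"travel":[0,0,0],"twist":[0,0,0.142]},{"gripper":8,"travel":[0,0,0],"twist":[0,0,0.142]},{"gripper":8,"travel":[0,0,0],"twist":[0,0,0.142]},{"gripper":8,"travel":[0,0,0],"twist":[0,0,0]}]' |grep force; python3 st.py
```

```text
wrist_force: [0.2, -0.5, 6.0]
grasp_force: 49.6
TRAY x -16.1 y -364.0 z 8.7 yaw_w 106.67 rel 24.44 t 16.95 open 13.4 grip 49.6 F [ 0.2 -0.5  6. ] W [ 0.4649 -0.3199  0.0087]
wrist_force: [0.3, 0.3, -0.6]
grasp_force: 48.9
TRAY x -16.9 y -363.6 z 87.4 yaw_w 82.31 rel 0.08 t 17.70 open 13.3 grip 48.9 F [ 0.3  0.3 -0.6] W [ 0.4642 -0.3194  0.0874]
```

```bash
python3 -m crank '[{"gripper":8,"travel":[46.6,-6,0],"twist":[0,0,0]},{"gripper":8,"travel":[46.6,-6,0],"twist":[0,0,0]},{"gripper":8,"travel":[46.6,-6,0],"twist":[0,0,0]},{"gripper":8,"travel":[46.6,-6,0],"twist":[0,0,0]},{"gripper":8,"travel":[46.6,-6,0],"twist":[0,0,0]},{"gripper":8,"travel":[46.6,-6,0],"twist":[0,0,0]},{"gripper":8,"travel":[46.6,-6,0],"twist":[0,0,0]},{"gripper":8,"travel":[46.6,-6,0],"twist":[0,0,0]},{"gripper":8,"travel":[0,0,30],"twist":[0,0,0]},{"gripper":8,"travel":[0,0,10],"twist":[0,0,0]},{"gripper":8,"travel":[0,0,0],"twist":[0,0,0]},{"gripper":8,"travel":[0,0,0],"twist":[0,0,0]}]' |grep force; python3 st.py; python3 red.py blue .0515
python3 - <<'E'
from h import *
im=bot.camera("side")[185:300,225:385]
A=cv2.resize(im[:,:,::-1],None,fx=5,fy=5,interpolation=cv2.INTER_CUBIC); cv2.imwrite("pics/c8.png",A)
E
```

```text
wrist_force: [0.2, -0.2, -0.7]
grasp_force: 48.9
TRAY x -64.5 y 8.7 z 48.2 yaw_w 82.24 rel 0.01 t 19.20 open 13.2 grip 48.9 F [ 0.2 -0.2 -0.7] W [0.4673 0.056  0.0482]
top 0
side 113 [[-77.9000015258789, -51.099998474121094], [-57.70000076293945, -51.599998474121094], [-56.0, 13.199999809265137], [-76.19999694824219, 13.699999809265137]]
```

View pics/c8.png

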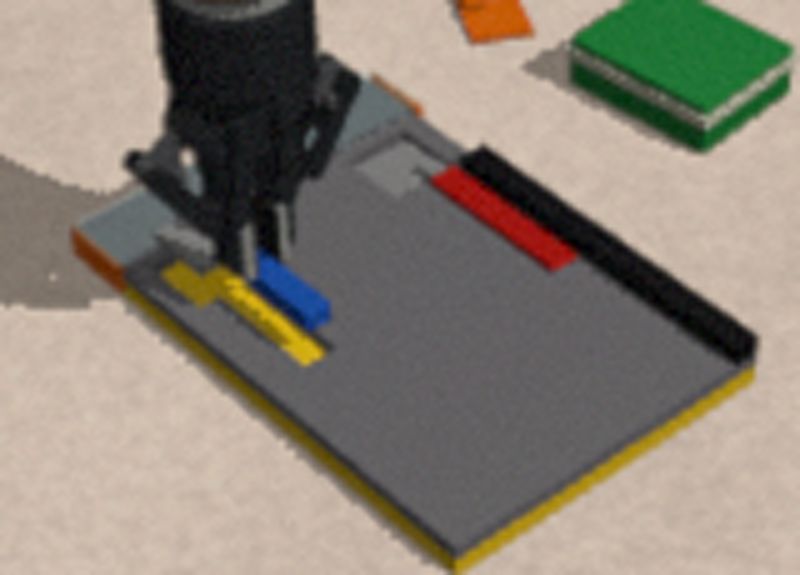

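The lifter lies flat in its pocket at about (500,215). The scraper is held level and straight over its pocket, and its tail matches the prediction within 1 mm. I'll lower with force checks.

```bash
python3 -m crank '[{"gripper":8,"travel":[1,-0.5,16],"twist":[0,0,0]},{"gripper":8,"travel":[0,0,2],"twist":[0,0,0]},{"gripper":8,"travel":[0,0,0],"twist":[0,0,0]}]' |grep wrist; python3 st.py; python3 -m crank '[{"gripper":8,"travel":[0,0,1.5],"twist":[0,0,0]},{"gripper":8,"travel":[0,0,1.5],"twist":[0,0,0]}]' |grep wrist; python3 -m crank '[{"gripper":8,"travel":[0,0,1],"twist":[0,0,0]},{"gripper":8,"travel":[0,0,1],"twist":[0,0,0]}]' |grep wrist; python3 st.py
```

```text
wrist_force: [0.5, -0.3, -0.1]
TRAY x -66.0 y 10.1 z 28.8 yaw_w 82.27 rel 0.04 t 19.73 open 13.5 grip 48.9 F [ 0.5 -0.3 -0.1] W [0.466  0.0575 0.0288]
wrist_force: [-0.3, -0.2, -0.5]
wrist_force: [-0.2, 0.3, 0.8]
TRAY x -65.6 y 10.1 z 24.2 yaw_w 82.26 rel 0.03 t 20.23 open 13.4 grip 48.9 F [-0.2  0.3  0.8] W [0.4664 0.0575 0.0242]
```

```bash
python3 -m crank '[{"gripper":8,"travel":[0,0,1],"twist":[0,0,0]},{"gripper":8,"travel":[0,0,1],"twist":[0,0,0]},{"gripper":8,"travel":[0,0,0.5],"twist":[0,0,0]}]' |grep wrist; python3 st.py; python3 -m crank '[{"gripper":30,"travel":[0,0,0],"twist":[0,0,0]},{"gripper":30,"travel":[0,0,0],"twist":[0,0,0]},{"gripper":30,"travel":[0,0,0],"twist":[0,0,0]},{"gripper":30,"travel":[0,0,-30],"twist":[0,0,0]},{"gripper":0,"travel":[0,0,-30],"twist":[0,0,0]},{"gripper":0,"travel":[-50,0,0],"twist":[0,0,0]},{"gripper":0,"travel":[-50,0,0],"twist":[0,0,0]},{"gripper":0,"travel":[-50,0,0],"twist":[0,0,0]},{"gripper":0,"travel":[0,0,0],"twist":[0,0,0]}]' |grep wrist; python3 st.py; python3 red.py blue .024;python3 red.py red .022
```

```text
wrist_force: [-0.2, 0.8, 0.0]
TRAY x -65.6 y 10.2 z 21.7 yaw_w 82.27 rel 0.04 t 20.60 open 13.8 grip 48.9 F [-0.2  0.8  0. ] W [0.4664 0.0575 0.0217]
wrist_force: [-0.1, -0.1, 0.5]
TRAY x -65.6 y -142.4 z 81.9 yaw_w 82.02 rel -0.21 t 21.73 open 0.0 grip 0.0 F [-0.1 -0.1  0.5] W [ 0.4458 -0.0936  0.0819]
top 210 [[-72.0, 28.799999237060547], [-71.4000015258789, -38.29999923706055], [-57.400001525878906, -38.20000076293945], [-58.0, 29.0]]
side 130 [[-76.5, 26.299999237060547], [-75.9000015258789, -45.5], [-57.599998474121094, -45.29999923706055], [-58.20000076293945, 26.399999618530273]]
top 355 [[67.0999984741211, 26.600000381469727], [67.30000305175781, -70.5], [85.4000015258789, -70.5], [85.19999694824219, 26.700000762939453]]
side 59 [[65.0, -72.30000305175781], [85.5, -72.69999694824219], [86.4000015258789, -27.5], [65.9000015258789, -27.0]]
```

Numbers show the scraper seated: centred at x=-65, handle y -39..29. I'll check its height by touching the handle top with the shut fingers.

```bash
python3 -m crank '[{"gripper":0,"travel":[45,0,0],"twist":[0,0,0]},{"gripper":0,"travel":[45,0,0],"twist":[0,0,0]},{"gripper":0,"travel":[45,0.5,20],"twist":[0,0,0]},{"gripper":0,"travel":[0,0,28],"twist":[0,0,0]},{"gripper":0,"travel":[0,0,6],"twist":[0,0,0]},{"gripper":0,"travel":[0,0,0],"twist":[0,0,0]}]' |grep wrist; python3 st.py; python3 -m crank '[{"gripper":0,"travel":[0,0,1.5],"twist":[0,0,0]},{"gripper":0,"travel":[0,0,1.5],"twist":[0,0,0]},{"gripper":0,"travel":[0,0,1],"twist":[0,0,0]},{"gripper":0,"travel":[0,0,0],"twist":[0,0,0]}]' |grep wrist; python3 st.py
```

```text
wrist_force: [-0.4, -0.1, 0.8]
TRAY x -65.3 y -4.6 z 28.0 yaw_w 82.30 rel 0.07 t 22.68 open -0.1 grip 0.0 F [-0.4 -0.1  0.8] W [0.4647 0.0429 0.028 ]
wrist_force: [0.1, -1.7, 2.0]
TRAY x -64.8 y -5.0 z 24.1 yaw_w 82.25 rel 0.02 t 23.18 open 0.1 grip 0.8 F [ 0.1 -1.7  2. ] W [0.4651 0.0424 0.0241]
```

Contact at z=24.1, so the scraper is seated. Now I'll shut the guard.

```bash
python3 -m crank '[{"gripper":0,"travel":[0,0,-54],"twist":[0,0,0]},{"gripper":0,"travel":[44,21.7,0],"twist":[0,0,0]},{"gripper":0,"travel":[44,21.7,0],"twist":[0,0,0]},{"gripper":0,"travel":[44,21.7,0],"twist":[0,0,0]},{"gripper":0,"travel":[0,0,0],"twist":[0,0,0]}]' |grep wrist; python3 st.py; python3 -m crank '[{"gripper":0,"travel":[0,0,40],"twist":[0,0,0]},{"gripper":0,"travel":[0,0,0],"twist":[0,0,0]},{"gripper":0,"travel":[-8,0,0],"twist":[0,0,0]},{"gripper":0,"travel":[-6,0,0],"twist":[0,0,0]},{"gripper":0,"travel":[-6,0,0],"twist":[0,0,0]},{"gripper":0,"travel":[-6,0,0],"twist":[0,0,0]},{"gripper":0,"travel":[-6,0,0],"twist":[0,0,0]},{"gripper":0,"travel":[-6,0,0],"twist":[0,0,0]},{"gripper":0,"travel":[-6,0,0],"twist":[0,0,0]},{"gripper":0,"travel":[-5,0,0],"twist":[0,0,0]}]' |grep wrist; python3 st.py
```

```text
wrist_force: [-1.1, -0.7, -1.1]
TRAY x 0.5 y 129.5 z 76.8 yaw_w 82.41 rel 0.18 t 23.80 open 0.1 grip 0.0 F [-1.1 -0.7 -1.1] W [0.5481 0.1669 0.0768]
wrist_force: [0.8, 2.1, 1.2]
TRAY x -0.0 y 77.8 z 37.8 yaw_w 82.26 rel 0.03 t 25.05 open 0.0 grip 0.9 F [0.8 2.1 1.2] W [0.5405 0.1157 0.0378]
```

```bash
python3 -m crank '[{"gripper":0,"travel":[-3,0,0],"twist":[0,0,0]},{"gripper":0,"travel":[-3,0,0],"twist":[0,0,0]},{"gripper":0,"travel":[-1.5,0,0],"twist":[0,0,0]},{"gripper":0,"travel":[0,0,0],"twist":[0,0,0]}]' |grep wrist; python3 st.py; python3 -m crank '[{"gripper":0,"travel":[-1.5,0,0],"twist":[0,0,0]},{"gripper":0,"travel":[-1.5,0,0],"twist":[0,0,0]},{"gripper":0,"travel":[0,0,0],"twist":[0,0,0]}]' |grep wrist; python3 st.py; python3 -m crank '[{"gripper":0,"travel":[-1.5,0,0],"twist":[0,0,0]},{"gripper":0,"travel":[0,0,0],"twist":[0,0,0]}]' |grep wrist; python3 st.py
```

```text
wrist_force: [0.3, 0.1, 0.3]
TRAY x -0.2 y 70.4 z 37.6 yaw_w 82.26 rel 0.03 t 25.55 open -0.2 grip 0.0 F [0.3 0.1 0.3] W [0.5394 0.1084 0.0376]
wrist_force: [1.3, 11.3, -0.9]
TRAY x -0.2 y 69.4 z 37.7 yaw_w 82.34 rel 0.11 t 25.93 open -0.2 grip 5.4 F [ 1.3 11.3 -0.9] W [0.5392 0.1074 0.0377]
wrist_force: [1.9, 17.9, -2.6]
TRAY x -0.2 y 69.2 z 37.7 yaw_w 82.40 rel 0.17 t 26.18 open 0.0 grip 9.0 F [ 1.9 17.9 -2.6] W [0.5392 0.1072 0.0377]
```

Guard is on its shut stop: 18 N with no motion, TCP y=69 as expected. I'll retreat and check numerically.

```bash
python3 -m crank '[{"gripper":0,"travel":[15,0,0],"twist":[0,0,0]},{"gripper":0,"travel":[0,0,-50],"twist":[0,0,0]},{"gripper":0,"travel":[0,0,-50],"twist":[0,0,0]},{"gripper":0,"travel":[45,-35,-20],"twist":[0,0,0]},{"gripper":0,"travel":[45,-35,-20],"twist":[0,0,0]},{"gripper":0,"travel":[45,-35,0],"twist":[0,0,0]},{"gripper":0,"travel":[45,-35,0],"twist":[0,0,0]},{"gripper":0,"travel":[45,-35,0],"twist":[0,0,0]},{"gripper":0,"travel":[0,0,0],"twist":[0,0,0]}]' |grep wrist; python3 st.py; python3 red.py blue .024;python3 red.py red .022
python3 - <<'E'
from h import *
im=bot.camera("top"); im0=cv2.imread("pics/top0.png")[:,:,::-1]
p=np.load("tray.npy")
hsv=cv2.cvtColor(im,cv2.COLOR_RGB2HSV); m=cv2.inRange(hsv,(4,170,90),(14,255,255))
uv=np.argwhere(m)[:,::-1].astype(float); W=unproj("top",uv,.047); c,s=np.cos(p[2]),np.sin(p[2]); d=W[:,:2]-p[:2]
t=np.c_[c*d[:,0]+s*d[:,1],-s*d[:,0]+c*d[:,1]]*1000; k=(abs(t[:,0])<40)&(abs(t[:,1])<120); print("tab",k.sum(),t[k].mean(0))
for n,(x0,y0,x1,y1) in dict(jar=(425,190,458,222),petri=(90,268,148,322),box=(268,122,325,172)).items():
    print(n,cv2.absdiff(im,im0)[y0:y1,x0:x1].mean())
E
```

```text
wrist_force: [-0.0, -0.1, 0.9]
TRAY x -177.6 y 308.4 z 177.4 yaw_w 82.54 rel 0.31 t 27.30 open -0.1 grip 0.0 F [-0.  -0.1  0.9] W [0.3958 0.3682 0.1774]
top 223 [[-72.80000305175781, 29.0], [-71.5, -39.70000076293945], [-56.900001525878906, -39.400001525878906], [-58.099998474121094, 29.200000762939453]]
side 125 [[-75.5999984741211, 26.299999237060547], [-74.9000015258789, -45.400001525878906], [-57.900001525878906, -45.29999923706055], [-58.599998474121094, 26.399999618530273]]
top 355 [[66.69999694824219, 26.799999237060547], [67.5, -70.80000305175781], [85.5999984741211, -70.69999694824219], [84.80000305175781, 27.0]]
side 187 [[64.0999984741211, -72.5], [85.5999984741211, -72.69999694824219], [86.5999984741211, 25.5], [65.0999984741211, 25.799999237060547]]
tab 109 [-0.36339934 53.62041354]
jar 2.7105429292929295
petri 13.142294593444019
box 2.792514619883041
```

Tab is at the shut position, both tools are home, and the pot and box images are unchanged. The petri image differs because the arm now hovers over it at z=177 mm; nothing has been near the dish.

```bash
python3 -c "from workcell import bot; print(bot.job_done())"
```

```text
the job is handed in; nothing more can be done
None
```

The job is handed in at about 27 s: I opened the guard fully, put the lifter and scraper home in their own pockets, then shut the guard on its stop over both blades. The pot and slide box look unmoved; the petri dish was hidden by the arm in the last picture, but no move came near it.

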